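# Fit the notched supply tube on the leaning inlet of the eyelet feeder

### The job

Push the wide aluminium tube, notched end first, onto the leaning spigot of the eyelet feeder until it is fully home: the two cross pins of the spigot must drop into the tube's two notches, so feel for them with a twist rather than forcing the tube. Let go of it there, and leave the slim tube standing where it is.

Things in the scene. Friction and masses are not known exactly. Their poses are not given: they have to be found in the camera images.
- supply_tube: wide plain aluminium tube, loose, standing upright on the bench; 120 mm long, outside diameter 41 mm, bore 33 mm, 0.15 kg. Origin: centre of its foot end; z runs up along the tube. Its foot has two notches facing each other, on its +y and -y sides, 18 mm deep (along the tube) and about 13 mm wide. Its upper end is plain. A half turn about z leaves it the same.
- slim_tube: slim aluminium tube, loose, standing upright on the bench; 120 mm long, outside diameter 28 mm, bore 20 mm; origin at the centre of its foot, z up. It does not fit and is to be left alone.
- feeder: eyelet feeder fixed on the bench: grey foot plate 165 x 95 x 12 mm with a stem that leans 29 degrees from vertical to its -x side (roughly towards the robot) and carries the inlet; a short spout at the back. Origin under the plate near its middle, z up.
- inlet: flat steel flange on top of the feeder's leaning stem, 54 mm in diameter, about 90 mm above the bench; the tube's foot must come to rest on it. Origin: centre of the flange's face; z points out along the spigot's axis, 29 degrees from vertical; y is level.
- spigot_tip (a point): tip of the spigot that the tube goes over: a steel pin 30 mm in diameter standing 46 mm out of the flange, with a 9 mm long tapered nose (20 mm across at the tip). Point: on the axis, at the tip; axes as inlet.
- pin_line (a point): the spigot's two cross pins, one each side: 8 mm square, reaching 22 mm from the axis, centres 8 mm above the flange (a tube whose notches miss them stops 12 mm short). They point along +y and -y of the inlet to within 35 degrees, as the spigot swivels stiffly: see or feel the exact angle, this pose does not tell it. Notches clear the pins by 6 degrees either way.

How it is judged:
At the end, for the whole second after the job is handed in: The wide tube sits on the spigot with its notched foot within 4 mm of the inlet's flange (so the pins are in the notches), within 6 mm of the flange's centre and in line with the spigot to 7 degrees, at rest and released (z of supply_tube in the frame of inlet between -0.004 and 0.004 m and distance between supply_tube and inlet below 0.006 m and angle between the z axis of supply_tube and the z axis of inlet, either way round below 0.12 rad and linear speed of supply_tube below 0.02 m/s); the robot touches nothing.
It fails at once if the slim tube is moved by more than 25 mm or knocked over (distance of slim_tube from where it was at the start of the episode above 0.025 m or angle between slim_tube's own z axis and vertical above 0.3 rad).
It fails at once if the wide tube is forced against the feeder with more than 70 N (contact force between supply_tube and feeder above 70 N).
It also fails if it takes over 64 s, if anything falls off the work surface, if the arm or the gripper's body presses on something with over 40 N, if the wrist force passes 120 N, or if a joint passes its speed limit or range.

### The arm

A 7-joint arm with a two-finger parallel gripper is mounted at the origin on a cart in front of the work surface, level with it; the furniture and walls round the work are solid. World frame = base frame: x ahead of the robot, y to its left, z up, the work surface at z = 0. Lengths are in m, angles in rad, forces in N, time in s.
With the tool pointing down it reaches from about 0.4 to 0.85 m from the base axis. Payload 10.4 kg.
Tool frame: the origin (TCP) lies at the very end of the fingers, on their centre line; the grasp point (between the pads) lies 19 mm behind it; z points along the fingers, y is the line along which they close (so a half turn about z gives the same grasp; the last joint's range is limited). The gripper opens to 85 mm and grips with 20 to 120 N. Pads are 22 mm wide; open, the fingers measure 114 mm over their backs; the gripper's body (76 mm by 85 mm) begins 54 mm behind the grasp point. The pads swing forward as they close: fully open they stand 13 mm farther back than shut.
Start: joints at [1.256, 0.332, -0.065, 1.46, 0.022, 1.35, -0.088], TCP at [0.18, -0.599, 0.231] pointing down, gripper open.
Joint ranges: [-2.6, 2.6], [-0.5, 2.12], [-1.47, 1.34], [0.16, 2.42], [-1.27, 4.41], [0.06, 2.06], [-2.6, 2.6]. Speed limits (rad/s): [2.22, 2.22, 2.79, 2.79, 3.14, 3.14, 3.14].

### API

Orientations are given as a unit quaternion [x, y, z, w].
In Python, from workcell import * gives the robot as it stands. The module is installed in compiled form; this text tells all that it offers.
- The arm moves only by the tool carry_out, never from a script. Its argument "motion" is a list of rows, each an object with "xyz": the shift along the tool's x, y, z in m, a list of three; "angular": the turn, a rotation vector about the tool's x, y, z in degrees, a list of three. A call has 1 to 12 rows; each row is the pose to reach, as a shift and turn from the pose commanded when the call began, along the tool's axes at that moment; what a row does not reach only later rows make up. A row lasts 1/10 s, in which the tool goes at most 50 mm and 8.59 degrees, less where a joint would pass 70% of its speed; a pose out of reach is approached as far as the arm can. A call with a gripper value outside its range is refused whole. "hand" is the opening, from 0 (shut) to 1 (fully open), set as the call begins (left out, the last holds). The fingers move at their own pace and stop on an object; "grip_force" is the grip in N (left out, the last holds). Time passes only in rows, so rows that repeat a pose let the fingers close. It gives the time, the measured TCP pose, the force, the opening and the grip force at its end, in the units of the state.
- get_obs(): the state, without advancing time (a new reading comes with each control period).
- camera(name): name is "scene" or "top" or "wrist"; returns a dict with "img" (400x640x3 uint8, red, green, blue), "fx", "fy", "cx", "cy" (pixels), "extrinsics" (4x4, takes a point from camera to world coordinates). Camera axes: x right, y up, looking along -z (the intrinsics and any distortion apply to the point x, -y, -z); pixel columns grow to the right and rows downward; lengths in m; the calibration is good to about 2 mm. The wrist camera is an equidistant fisheye: a pixel r from the principal point sees the ray r / f radians off the axis. A picture is of the moment at which its call begins. There is no depth.
- hand_in(): hands the job in; it is judged then, once.
The state is a dict: "clock": time; "joint_pos": joint angles; "joint_velocities": joint speeds; "tau": joint torques, N m; "position": TCP position; "ee_rot": TCP orientation; "ft_force": force on the tool from outside, world axes, zero at the start; "torque": the same for the moment, N m; "grip_width": opening from 0.0 (shut) to 1.0 (fully open); "grasp_force": force on a finger pad.
Only numpy, scipy, OpenCV 4.12 (cv2) and the standard library are available. Lean on these libraries where they do the work, as an engineer would, in place of code of your own. Each camera call takes 0.05 s, during which the arm holds its last target. There are 200 camera calls.

## Working session

There is one attempt and no reset: what is moved stays moved. The work goes in short steps, Python scripts to look and compute and a tool call to move; the robot and the scene stay as the last step left them, time stands still between calls to the robot, and variables do not carry over. Pictures are saved under pics/ and viewed, at most 10 in all, crops included, and the job is handed in when it is done.

Besides the shell and the picture viewer there is one more tool, called after "Request:" by a JSON object that holds its "method" and its "body". carry_out: Moves the arm, as the interface text tells. Its arguments: {"type":"object","properties":{"motion":{"type":"array"},"hand":{"type":"number"},"grip_force":{"type":"number"}},"required":["motion"]}

```bash
mkdir -p pics; python3 - <<'E'
from workcell import *
import cv2,numpy as np
print(get_obs())
for n in("scene","top","wrist"):
    c=camera(n); cv2.imwrite(f"pics/{n}0.png",c["img"][:,:,::-1]); print(n,c["fx"],c["fy"],c["cx"],c["cy"],np.round(c["extrinsics"],4).tolist(),[k for k in c])
E
```

```text
{'clock': 0.0, 'joint_pos': array([ 1.25637798,  0.3328917 , -0.06472066,  1.46094954,  0.02156537,
        1.34991543, -0.0884899 ]), 'joint_velocities': array([ 4.13472460e-05, -5.90735245e-04,  9.44562190e-04,  4.49206109e-04,
        7.01310073e-04, -5.91506391e-04,  2.58056449e-04]), 'tau': array([ 4.78010702e-05, -6.25439072e+01,  4.91274206e-02, -3.91605949e+01,
        1.62337522e-02,  9.84307408e-03, -3.76037906e-05]), 'position': array([ 0.1797145 , -0.59820075,  0.23049968]), 'ee_rot': array([ 9.89370721e-01,  1.45413325e-01, -1.20911674e-04, -7.25131410e-04]), 'ft_force': array([-0.54084233, -0.24530041,  0.62211631]), 'torque': array([ 0.03223181, -0.01717985,  0.02345164]), 'grasp_force': 0.0, 'grip_width': 0.9979088792362241}
scene 387.18807305168616 387.18807305168616 310.91910469426034 197.35612120488412 [[0.8712, 0.3546, -0.3395, 0.3081], [-0.4906, 0.6554, -0.5743, -0.5388], [0.0188, 0.6669, 0.7449, 0.7264], [0.0, 0.0, 0.0, 1.0]] ['img', 'fx', 'fy', 'cx', 'cy', 'extrinsics']
top 424.47817555963786 424.47817555963786 319.7990584522231 196.3228934303668 [[0.0238, 0.9882, -0.1514, 0.4266], [-0.9993, 0.028, 0.0254, -0.05], [0.0293, 0.1507, 0.9881, 1.1303], [0.0, 0.0, 0.0, 1.0]] ['img', 'fx', 'fy', 'cx', 'cy', 'extrinsics']
wrist 309.70691628693146 309.70691628693146 321.7660405767225 196.47483142003978 [[0.2877, 0.9171, 0.2759, 0.2508], [-0.9577, 0.2759, 0.0814, -0.5771], [-0.0015, -0.2877, 0.9577, 0.3737], [0.0, 0.0, 0.0, 1.0]] ['img', 'fx', 'fy', 'cx', 'cy', 'extrinsics']
```

View pics/scene0.png

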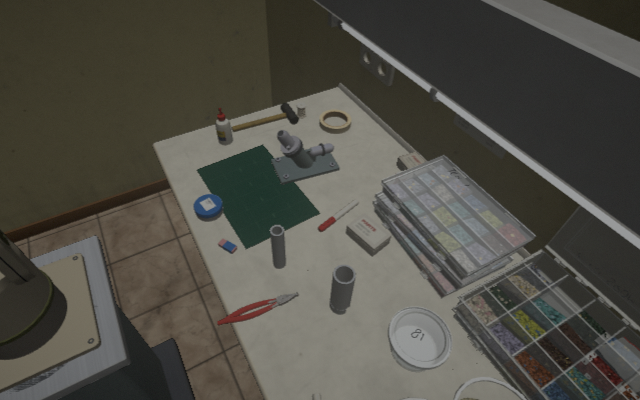

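View pics/top0.png

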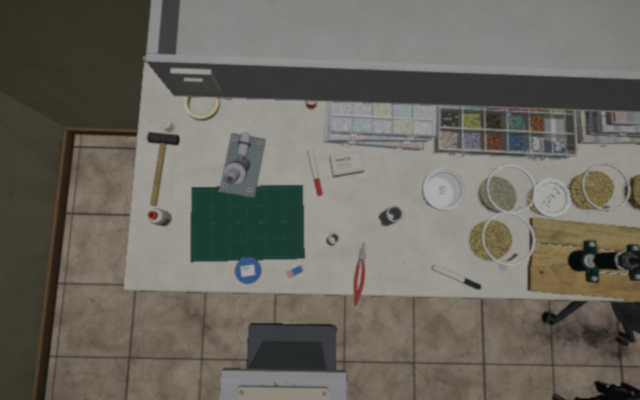

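The scene shows the wide tube (rim 343,273; foot 342,310), the slim tube (277,232) and the feeder (spigot about 285,137). The top view shows the wide tube at (390,215), the slim one at (333,239) and the feeder at (240,168). Next I'll enlarge crops of these.

```bash
cat > h.py <<'E'
import numpy as np,cv2
from workcell import *
def ray(c,u,v):
    x=(u-c["cx"])/c["fx"]; y=(v-c["cy"])/c["fy"]
    if abs(c["fx"]-309.7)<1:
        r=np.hypot(x,y); s=np.sin(r)/max(r,1e-9); d=np.array([x*s,-y*s,-np.cos(r)])
    else: d=np.array([x,-y,-1.])
    E=np.array(c["extrinsics"]); d=E[:3,:3]@d
    return E[:3,3],d/np.linalg.norm(d)
def plane(c,u,v,z):
    o,d=ray(c,u,v); return o+d*(z-o[2])/d[2]
def tri(rays):
    A=sum(np.eye(3)-np.outer(d,d) for o,d in rays); b=sum((np.eye(3)-np.outer(d,d))@o for o,d in rays)
    p=np.linalg.solve(A,b); return p,[np.linalg.norm(np.cross(d,p-o)) for o,d in rays]
def proj(c,P):
    E=np.array(c["extrinsics"]); q=E[:3,:3].T@(np.asarray(P)-E[:3,3]); x,y,z=q[0],-q[1],-q[2]
    if abs(c["fx"]-309.7)<1:
        r=np.hypot(x,y); t=np.arctan2(r,z); k=t/max(r,1e-9)
    else: k=1/z
    return np.array([c["cx"]+c["fx"]*x*k,c["cy"]+c["fy"]*y*k])
def crop(img,x0,y0,w,h,s): return cv2.resize(img[y0:y0+h,x0:x0+w],None,fx=s,fy=s,interpolation=cv2.INTER_CUBIC)
E
python3 - <<'E'
from h import *
s=cv2.imread("pics/scene0.png");t=cv2.imread("pics/top0.png")
a=np.hstack([crop(s,265,115,80,60,5),crop(s,305,255,80,60,5)])
b=np.hstack([crop(t,205,130,80,60,5),crop(t,350,185,80,60,5)])
m=np.vstack([a,b]); cv2.imwrite("pics/m0.png",cv2.convertScaleAbs(m,alpha=1.5))
E
```

```text
(no output)
```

View pics/m0.png

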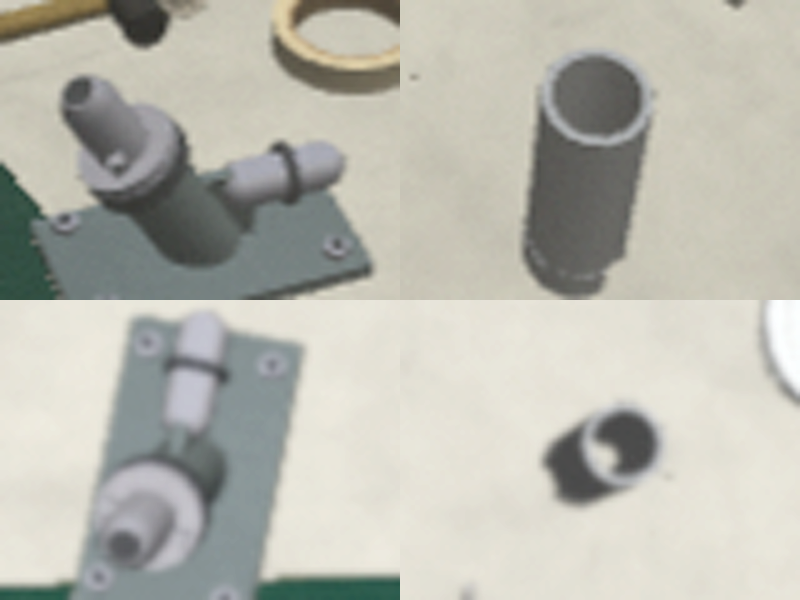

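The crops show the tip centre at about scene (281.0,133.6) and top (230,179.4), with one cross pin at scene (288.4,147). The plate screws and the wide tube's rim and notches are also clear (a notch faces the lower right in the scene).

```bash
python3 - <<'E'
from h import *
np.set_printoptions(precision=4,suppress=True)
S=camera("scene");T=camera("top")
for n,a,b in(("wide rim",(344.4,274.4),(394.4,214.4)),("tip",(281,133.6),(230,179.4)),("slim rim",(277.5,229.5),(333,239.5))):
    print(n,*tri([ray(S,*a),ray(T,*b)]))
scr=[plane(T,205+u/5,130+(v-300)/5,.012)[:2] for u,v in((148,342),(272,364),(98,577),(225,598))]
print("screws",np.array(scr)); s=scr
e=(s[0]-s[2]+s[1]-s[3]); print("len",np.linalg.norm(s[0]-s[2]),np.linalg.norm(s[1]-s[3]),np.linalg.norm(s[0]-s[1]),"yaw",np.degrees(np.arctan2(e[1],e[0])),"centre",np.mean(s,0))
# screws from scene too
for u,v in((67,220),(337,245)): print("scene screw",plane(S,265+u/5,115+v/5,.012))
print("flange top view",plane(T,235.4,173,.09))
print("pin scene",plane(S,288.4,147,.098))
E
```

```text
wide rim [ 0.5454 -0.2583  0.1162] [np.float64(0.002635164835579404), np.float64(0.0026351648355794313)]
tip [0.6171 0.1392 0.1275] [np.float64(0.0020925390647263133), np.float64(0.002092539064726308)]
slim rim [ 0.4825 -0.1111  0.1179] [np.float64(0.003964163536596893), np.float64(0.003964163536596892)]
screws [[0.7499 0.1556]
 [0.7398 0.0882]
 [0.6201 0.1751]
 [0.6108 0.1073]]
len 0.13124516708693504 0.13045560525549618 0.0681358032295185 yaw -8.473181362908905 centre [0.6802 0.1316]
scene screw [0.6246 0.1756 0.012 ]
scene screw [0.7436 0.0894 0.012 ]
flange top view [0.6387 0.1345 0.09  ]
pin scene [0.6274 0.1171 0.098 ]
```

Request:
{"method": "carry_out", "body": {"motion": [{"xyz": [0.268, -0.127, 0.13], "angular": [0, 0, 0]}, {"xyz": [0.268, -0.127, 0.13], "angular": [0, 0, 0]}, {"xyz": [0.268, -0.127, 0.13], "angular": [0, 0, 0]}, {"xyz": [0.268, -0.127, 0.13], "angular": [0, 0, 0]}, {"xyz": [0.268, -0.127, 0.13], "angular": [0, 0, 0]}, {"xyz": [0.268, -0.127, 0.13], "angular": [0, 0, 0]}, {"xyz": [0.268, -0.127, 0.13], "angular": [0, 0, 0]}, {"xyz": [0.268, -0.127, 0.13], "angular": [0, 0, 0]}, {"xyz": [0.268, -0.127, 0.13], "angular": [0, 0, 0]}, {"xyz": [0.268, -0.127, 0.13], "angular": [0, 0, 0]}], "hand": 1}}

```text
clock: 1.25
position: [0.3991, -0.4012, 0.1018]
ee_rot: [0.99, 0.144, -0.0, 0.001]
ft_force: [0.1, -0.9, 0.6]
grip_width: 1.0
grasp_force: 0.0
```

```bash
python3 - <<'E'
from h import *
o=get_obs();print(o["clock"],o["position"],o["ee_rot"],o["joint_pos"])
W=camera("wrist");i=W["img"][:,:,::-1]; p=proj(W,[.5454,-.2583,.06]);print(p,np.round(W["extrinsics"],4).tolist())
x=int(np.clip(p[0]-60,0,520));y=int(np.clip(p[1]-60,0,280));print(x,y)
cv2.imwrite("pics/w1.png",cv2.convertScaleAbs(crop(i,x,y,120,120,5),alpha=1.5))
E
```

```text
1.25 [ 0.39909653 -0.40119543  0.10177333] [ 9.89512202e-01  1.44448431e-01 -3.86385455e-05  5.02087156e-04] [ 0.90264378  0.32254657 -0.23057907  1.76268149  0.08374282  1.06514162
 -0.63790222]
[177.1756563  -39.91193117] [[0.2859, 0.9178, 0.2756, 0.4702], [-0.9583, 0.2735, 0.083, -0.3798], [0.0008, -0.2879, 0.9577, 0.2448], [0.0, 0.0, 0.0, 1.0]]
117 0
```

View pics/w1.png

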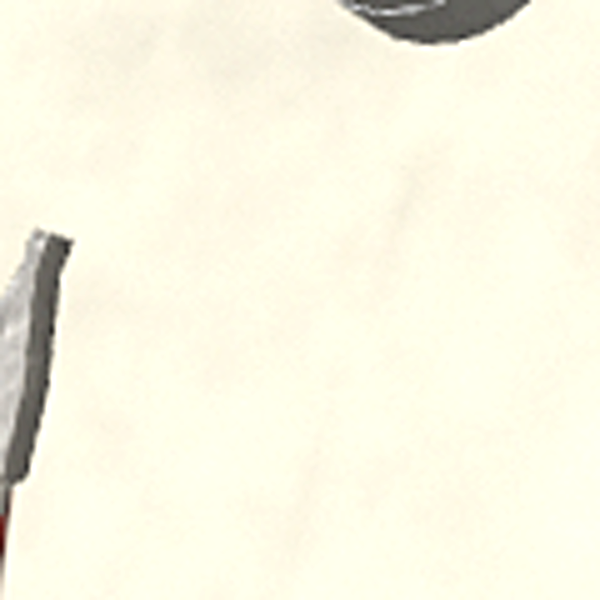

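The foot of the wide tube just enters at the top edge (about pixel (204,5)); I need to move a bit more along tool x and up.

Request:
{"method": "carry_out", "body": {"motion": [{"xyz": [0.064, -0.003, -0.058], "angular": [0, 0, 0]}, {"xyz": [0.064, -0.003, -0.058], "angular": [0, 0, 0]}, {"xyz": [0.064, -0.003, -0.058], "angular": [0, 0, 0]}, {"xyz": [0.064, -0.003, -0.058], "angular": [0, 0, 0]}]}}

```text
clock: 1.7
position: [0.4601, -0.3795, 0.1598]
ee_rot: [0.989, 0.145, 0.0, 0.001]
ft_force: [0.2, -1.2, 0.2]
grip_width: 0.998
grasp_force: 0.0
```

```bash
python3 - <<'E'
from h import *
o=get_obs();print(o["clock"],o["position"])
W=camera("wrist");i=W["img"][:,:,::-1]; p=proj(W,[.5454,-.2583,.06]);print(p,proj(W,[.5454,-.2583,.12]),proj(W,[.5454,-.2583,0]))
x=int(np.clip(p[0]-60,0,520));y=int(np.clip(p[1]-60,0,280));print(x,y)
cv2.imwrite("pics/w2f.png",i)
cv2.imwrite("pics/w2.png",cv2.convertScaleAbs(crop(i,x,y,120,120,5),alpha=1.5))
E
```

```text
1.7 [ 0.46014571 -0.37945607  0.15983914]
[207.64284492  59.13497945] [175.07504371  47.4326897 ] [228.76703093  67.15296688]
147 0
```

View pics/w2.png

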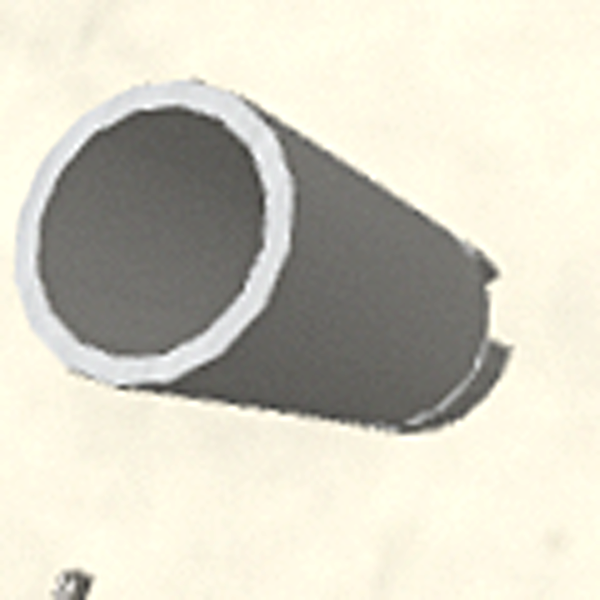

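The wrist picture clearly shows the rim (centre about pixel (178,46.6)) and a notch in the foot with its corners at crop (498,272) and (510,345), i.e. pixels (246.6,54.4) and (249,69).

```bash
python3 - <<'E'
from h import *
np.set_printoptions(precision=4,suppress=True)
W=camera("wrist");S=camera("scene");T=camera("top")
a=plane(W,246.6,54.4,0);b=plane(W,249,69,0)
g=W["img"].min(2).astype(int); sub=g[0:90,140:215]
m=((sub>115)&(sub<150)).astype(np.uint8)
i=W["img"][:,:,::-1]
print("rim vals",g[46,148:156],g[46,203:210],"bench",g[100,180])
# rim points from viewed crop (outer outline), cast to z=.12 and circle fit
P=np.array([(17,260),(45,165),(100,105),(180,80),(240,95),(285,155),(295,215),(270,300),(220,355),(130,387),(70,365),(32,315)])/5+[147,0]
q=np.array([plane(W,*p,.12)[:2] for p in P])
A=np.c_[2*q,np.ones(len(q))];s=np.linalg.lstsq(A,(q**2).sum(1),rcond=None)[0];r=np.sqrt(s[2]+s[0]**2+s[1]**2)
print("rim centre",s[:2],"r",r)
c=s[:2]; n=(a+b)[:2]/2-c
print("notch corners",a,b,"width",np.linalg.norm(a-b),"n",n,"len",np.linalg.norm(n),"az",np.degrees(np.arctan2(n[1],n[0])))
e=(b-a)[:2];print("perp az",np.degrees(np.arctan2(-e[0],e[1])))
print(tri([ray(W,178.2,46.6),ray(S,344.4,274.4),ray(T,394.4,214.4)]))
E
```

```text
rim vals [157 153 144 146 154 147  87  69] [156 104  65  70  70  72  70] bench 155
rim centre [ 0.5454 -0.2604] r 0.019891350704908273
notch corners [ 0.5605 -0.273   0.    ] [ 0.5468 -0.2796  0.    ] width 0.015176289357769521 n [ 0.0083 -0.0159] len 0.017951621739286116 az -62.56450173490871
perp az 115.78067100279304
(array([ 0.5455, -0.2585,  0.1156]), [np.float64(0.00031880810399555876), np.float64(0.0026102045259146023), np.float64(0.0026816772033463224)])
```

Request:
{"method": "carry_out", "body": {"motion": [{"xyz": [0.116, -0.09, -0.02], "angular": [0, 0, -90]}, {"xyz": [0.116, -0.09, -0.02], "angular": [0, 0, -90]}, {"xyz": [0.116, -0.09, -0.02], "angular": [0, 0, -90]}, {"xyz": [0.116, -0.09, -0.02], "angular": [0, 0, -90]}, {"xyz": [0.116, -0.09, -0.02], "angular": [0, 0, -90]}, {"xyz": [0.116, -0.09, -0.02], "angular": [0, 0, -90]}, {"xyz": [0.116, -0.09, -0.02], "angular": [0, 0, -90]}, {"xyz": [0.116, -0.09, -0.02], "angular": [0, 0, -90]}, {"xyz": [0.116, -0.09, -0.02], "angular": [0, 0, -90]}, {"xyz": [0.116, -0.09, -0.02], "angular": [0, 0, -90]}, {"xyz": [0.116, -0.09, -0.02], "angular": [0, 0, -90]}, {"xyz": [0.116, -0.09, -0.02], "angular": [0, 0, -90]}]}}

```text
clock: 3.1
position: [0.5447, -0.2597, 0.1786]
ee_rot: [0.597, 0.802, -0.0, -0.001]
ft_force: [0.3, 0.5, 0.6]
grip_width: 0.999
grasp_force: 0.0
```

```bash
python3 - <<'E'
from h import *
from scipy.spatial.transform import Rotation as Ro
np.set_printoptions(precision=4,suppress=True)
o=get_obs();print(o["clock"],o["position"],o["joint_pos"]);R=Ro.from_quat(o["ee_rot"]).as_matrix();print(R)
W=camera("wrist");i=W["img"][:,:,::-1];cv2.imwrite("pics/w3f.png",i)
c=[.5455,-.2595,.12];print("rim px",proj(W,c)); print("tool delta",R.T@(np.array([.5455,-.2595,.08])-o["position"]))
S=camera("scene")
x=np.array([np.cos(np.radians(-8.5)),np.sin(np.radians(-8.5)),0]);y=np.array([-x[1],x[0],0]);t=np.radians(29)
z=-np.sin(t)*x+np.array([0,0,np.cos(t)]);X=np.cross(y,z);I=np.array([.6392,.1359,.0873])
for th in range(-35,36,10):
    d=-y*np.cos(np.radians(th))+X*np.sin(np.radians(th))
    print(th,[proj(S,I+.008*z+r*d) for r in(.015,.022)])
print("tip/inlet px",proj(S,I+.046*z),proj(S,I))
E
```

```text
3.1 [ 0.5447 -0.2597  0.1786] [ 0.812   0.3733 -0.5565  1.5662  0.2037  1.2616  0.5155]
[[-0.2874  0.9578 -0.0011]
 [ 0.9578  0.2874  0.0002]
 [ 0.0006 -0.001  -1.    ]]
rim px [321.7478 214.1503]
tool delta [-0.      0.0009  0.0986]
-35 [array([286.4834, 147.6275]), array([285.8944, 149.9755])]
-25 [array([287.3949, 147.4408]), array([287.2351, 149.7047])]
-15 [array([288.3186, 147.1067]), array([288.5952, 149.2158])]
-5 [array([289.2259, 146.6352]), array([289.932 , 148.5234])]
5 [array([290.0883, 146.0408]), array([291.2032, 147.6486])]
15 [array([290.8789, 145.3419]), array([292.3682, 146.619 ])]
25 [array([291.5729, 144.5603]), array([293.3902, 145.467 ])]
35 [array([292.1487, 143.7206]), array([294.237 , 144.2294])]
tip/inlet px [280.1811 133.736 ] [289.2654 144.4519]
```

Request:
{"method": "carry_out", "body": {"motion": [{"xyz": [0, 0.001, 0.05], "angular": [0, 0, 0]}, {"xyz": [0, 0.001, 0.098], "angular": [0, 0, 0]}, {"xyz": [0, 0.001, 0.098], "angular": [0, 0, 0]}, {"xyz": [0, 0.001, 0.098], "angular": [0, 0, 0]}]}}

```text
clock: 3.6
position: [0.5465, -0.2587, 0.082]
ee_rot: [0.597, 0.802, 0.0, -0.001]
ft_force: [0.0, -0.5, 0.5]
grip_width: 1.001
grasp_force: 0.0
```

Request:
{"method": "carry_out", "body": {"motion": [{"xyz": [0, 0, 0], "angular": [0, 0, 0]}, {"xyz": [0, 0, 0], "angular": [0, 0, 0]}, {"xyz": [0, 0, 0], "angular": [0, 0, 0]}, {"xyz": [0, 0, 0], "angular": [0, 0, 0]}, {"xyz": [0, 0, 0], "angular": [0, 0, 0]}, {"xyz": [0, 0, 0], "angular": [0, 0, 0]}, {"xyz": [0, 0, 0], "angular": [0, 0, 0]}, {"xyz": [0, 0, 0], "angular": [0, 0, 0]}], "hand": 0.2, "grip_force": 60}}

```text
clock: 4.4
position: [0.5472, -0.2594, 0.0832]
ee_rot: [0.597, 0.802, -0.0, 0.001]
ft_force: [-1.9, 0.0, 8.5]
grip_width: 0.469
grasp_force: 59.6
```

```bash
python3 - <<'E'
from h import *
o=get_obs();print(o["clock"],o["position"],o["grip_width"],o["grasp_force"],o["joint_pos"])
W=camera("wrist");i=W["img"][:,:,::-1];cv2.imwrite("pics/w4f.png",cv2.convertScaleAbs(i,alpha=1.5))
E
```

```text
4.4 [ 0.54724357 -0.25935191  0.08323184] 0.46852207254051714 59.624485030908545 [ 0.78999224  0.46619589 -0.53399937  1.65849585  0.26263319  1.08655199
  0.4714153 ]
```

View pics/w4f.png

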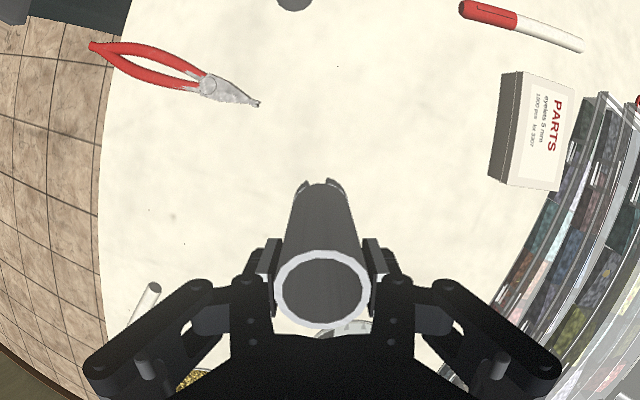

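The tube is gripped: its rim centre is at about (322,289), and the notch faces the camera at about (320,182). Next I'll measure the notch angle in the tool frame, without another picture, and plan the poses.

```bash
python3 - <<'E'
from h import *
from scipy.spatial.transform import Rotation as Ro
np.set_printoptions(precision=4,suppress=True)
o=get_obs();p0=o["position"];R=Ro.from_quat(o["ee_rot"]).as_matrix()
W=camera("wrist");g=W["img"].min(2).astype(int)
for r in range(176,190): print(r,"".join("#" if v<90 else "." for v in g[r,285:360]))
# rim bright ring in z=.12
hsv=g[245:335,270:375]
m=(hsv>140).astype(np.uint8)
n,l,st,ce=cv2.connectedComponentsWithStats(m)
cs,_=cv2.findContours(m,cv2.RETR_EXTERNAL,cv2.CHAIN_APPROX_NONE)
for r in (252,270,289,310,325): print(r,"".join("#" if v<110 else ("+" if v<145 else ".") for v in g[r,265:380]))
E
```

```text
176 ...........................................................................
177 ...........................................................................
178 ..........................................###..............................
179 .........................................######............................
180 .........................................#########.........................
181 ....................###..................##########........................
182 ...................####..................###########.......................
183 ..................######................#############......................
184 ................########....###############.....#######....................
185 ................#########.####################...######....................
186 ...............##################################..#####...................
187 ..............#####.#####################################..................
188 .............####..#######################################.................
189 .............###..#########################################................
252 ##########################################+++.....+..+.++...++.+++++++++++#########################################
270 ###############+.+++++++.################################################################+...+++++..+##############
289 #########..+++++.#################################################################################+.++++.+#########
310 ############....++++++..+#################################################################..++++++....+############
325 ########..++..+.+....................+++++++++++++++++++++++++.....+++++++++++++++#+++++++++++++++#+++++++#########
```

```bash
cat >> h.py <<'E'
from scipy.spatial.transform import Rotation as Ro
np.set_printoptions(precision=4,suppress=True)
def frame(tip=(.6171,.1392,.1302),yaw=-8.5):
    a=np.radians(yaw);t=np.radians(29)
    x=np.array([np.cos(a),np.sin(a),0]);y=np.array([-x[1],x[0],0]);z=-np.sin(t)*x+np.array([0,0,np.cos(t)])
    return np.array(tip)-.046*z,np.cross(y,z),y,z
E
python3 - <<'E'
from h import *
o=get_obs();p0=o["position"];R=Ro.from_quat(o["ee_rot"]).as_matrix()
W=camera("wrist")
a=plane(W,307.5,181,0);b=plane(W,326,178.5,0)
L=plane(W,273.5,289,.12);Rr=plane(W,371.5,289,.12);U=plane(W,322.5,249.5,.12)
for q in(a,b,(a+b)/2,L,Rr,U): print(R.T@(q-p0))
c=(L+Rr)/2; print("width",np.linalg.norm(L-Rr))
n=R.T@((a+b)/2-p0);print("w",np.linalg.norm(a-b))
for cx,cy in((0,0),(-.0005,0)): print("ang tool",np.degrees(np.arctan2(n[1]-cy,n[0]-cx)))
e=R.T@(b-a);print("perp",np.degrees(np.arctan2(-e[0],e[1])))
# pre-insert plan: tool z=-axis; notch tool angle beta about tool z; target pin dir
I,X,y,z=frame();print(I,X,y,z)
E
```

```text
[ 0.0176 -0.0098  0.0832]
[0.0195 0.0041 0.0832]
[ 0.0186 -0.0029  0.0832]
[ 0.0019 -0.0191 -0.0368]
[ 0.0018  0.0213 -0.0367]
[ 0.0204  0.0011 -0.0368]
width 0.04030965880543919
w 0.014050207351492223
ang tool -8.772133342416765
ang tool -8.545362767836918
perp -7.855269298352853
[0.6392 0.1359 0.09  ] [ 0.865  -0.1293  0.4848] [0.1478 0.989  0.    ] [-0.4795  0.0717  0.8746]
```

```bash
cat >> h.py <<'E'
def target(off,th,beta=-10,tip=(.6171,.1392,.1302),yaw=-8.5,foot=.0832):
    "tool pose with the tube's foot off metres above the flange on the axis, notch at pin angle th (deg)"
    I,X,y,z=frame(tip,yaw); t=np.radians(th); d=y*np.cos(t)-X*np.sin(t); e=np.cross(-z,d); b=np.radians(beta)
    tx=d*np.cos(b)-e*np.sin(b); R=np.c_[tx,np.cross(-z,tx),-z]
    return I+(off+foot)*z,R
def delta(p,R):
    o=get_obs();Rc=Ro.from_quat(o["ee_rot"]).as_matrix()
    return Rc.T@(p-o["position"]),np.degrees(Ro.from_matrix(Rc.T@R).as_rotvec())
E
python3 - <<'E'
from h import *
p,R=target(.086,-20);print(p,R);print(delta(p,R)); print(delta(np.array([.55,.0,.26]),R))
E
```

```text
[0.558 0.148 0.238] [[ 0.5605  0.6752  0.4795]
 [ 0.7919 -0.6065 -0.0717]
 [ 0.2424  0.4199 -0.8746]]
(array([ 0.3868,  0.1275, -0.1554]), array([-29.9792,   1.3348,  54.0023]))
(array([ 0.2472,  0.0774, -0.1772]), array([-29.9792,   1.3348,  54.0023]))
```

Request:
{"method": "carry_out", "body": {"motion": [{"xyz": [0, 0, -0.05], "angular": [0, 0, 0]}, {"xyz": [0, 0, -0.1], "angular": [0, 0, 0]}, {"xyz": [0, 0, -0.15], "angular": [0, 0, 0]}, {"xyz": [0.02, 0.005, -0.19], "angular": [0, 0, 0]}, {"xyz": [0.065, 0.018, -0.19], "angular": [0, 0, 0]}, {"xyz": [0.11, 0.03, -0.19], "angular": [0, 0, 0]}, {"xyz": [0.155, 0.045, -0.19], "angular": [0, 0, 0]}, {"xyz": [0.2, 0.06, -0.19], "angular": [-4, 0, 7]}, {"xyz": [0.245, 0.077, -0.19], "angular": [-8, 0, 14]}, {"xyz": [0.245, 0.077, -0.19], "angular": [-12, 0, 21]}, {"xyz": [0.245, 0.077, -0.19], "angular": [-15, 0, 28]}, {"xyz": [0.245, 0.077, -0.19], "angular": [-15, 0, 28]}]}}

```text
clock: 5.75
position: [0.5488, -0.0015, 0.2718]
ee_rot: [0.768, 0.627, 0.104, 0.078]
ft_force: [-0.2, -0.9, -2.0]
grip_width: 0.463
grasp_force: 61.5
```

```bash
python3 - <<'E'
from h import *
o=get_obs();print(o["clock"],o["grip_width"],o["joint_pos"],o["position"])
print(delta(*target(.096,-20)))
E
```

```text
5.75 0.4632239114768572 [ 0.6281 -0.0171 -0.6977  1.797  -0.0028  1.0974 -0.2706] [ 0.5488 -0.0015  0.2718]
(array([ 0.1465, -0.0322,  0.0269]), array([-14.6304,   1.5174,  26.1625]))
```

Request:
{"method": "carry_out", "body": {"motion": [{"xyz": [0.05, -0.01, 0.0], "angular": [-4, 0, 7]}, {"xyz": [0.1, -0.02, 0.0], "angular": [-8, 1, 14]}, {"xyz": [0.1465, -0.032, 0.015], "angular": [-12, 1, 20]}, {"xyz": [0.1465, -0.032, 0.027], "angular": [-14.6, 1.5, 26.2]}, {"xyz": [0.1465, -0.032, 0.027], "angular": [-14.6, 1.5, 26.2]}, {"xyz": [0.1465, -0.032, 0.027], "angular": [-14.6, 1.5, 26.2]}]}}

```text
clock: 6.35
position: [0.5533, 0.1505, 0.2456]
ee_rot: [0.871, 0.423, 0.206, 0.139]
ft_force: [-0.8, -0.2, -1.9]
grip_width: 0.472
grasp_force: 61.5
```

```bash
python3 - <<'E'
from h import *
o=get_obs();print(o["clock"],o["joint_pos"],o["position"],delta(*target(.096,-20)))
W=camera("wrist");i=W["img"][:,:,::-1];I,X,y,z=frame()
for k in(0,.008,.046): print(proj(W,I+k*z))
j=cv2.convertScaleAbs(crop(i,240,110,160,120,5),alpha=1.5);cv2.imwrite("pics/w5.png",j)
E
```

```text
6.35 [ 0.525  -0.0735 -0.9888  1.9462  0.2993  0.8407 -1.2977] [0.5533 0.1505 0.2456] (array([-0.0012,  0.0015, -0.0009]), array([-0.2694, -0.0205,  0.2789]))
[323.3995 177.5375]
[323.4066 179.2943]
[323.4447 188.9446]
```

View pics/w5.png

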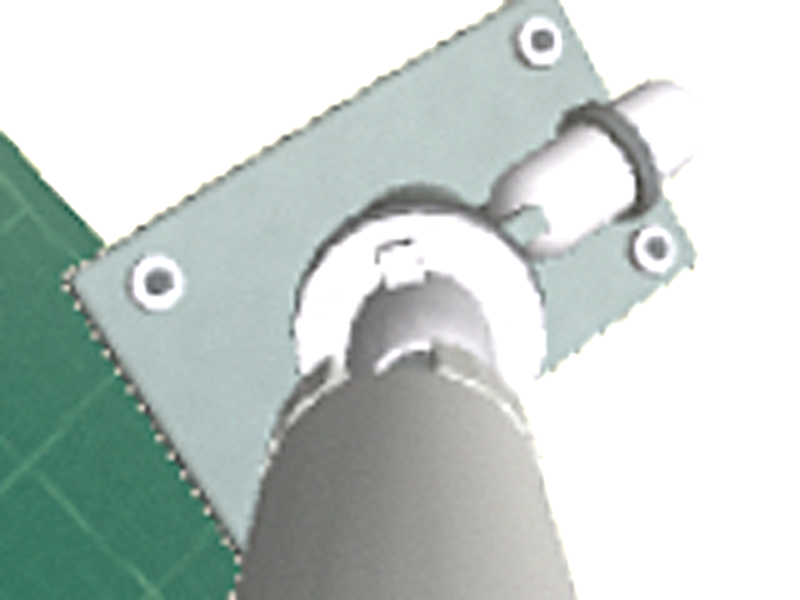

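The close view shows the +y cross pin's top face centred at crop (402,263), the spigot's axis near x=420, the flange spanning x 293 to 547 with its top at y≈208, and the tube's notch corners at about (333,360) and (437,345).

```bash
python3 - <<'E'
from h import *
W=camera("wrist");o=get_obs();Rc=Ro.from_quat(o["ee_rot"]).as_matrix();p0=o["position"];I,X,y,z=frame()
def cast(u,v,Q,n):
    oo,d=ray(W,240+u/5,110+v/5);return oo+d*((Q-oo)@n)/(d@n)
# flange circle
F=np.array([cast(u,v,I,z)-I for u,v in((293,330),(300,290),(325,250),(360,225),(420,208),(470,215),(515,245),(540,285),(547,325),(545,350))])
q=np.c_[F@X,F@y];A=np.c_[2*q,np.ones(len(q))];s=np.linalg.lstsq(A,(q**2).sum(1),rcond=None)[0]
print("flange centre X,y",s[:2],"r",np.sqrt(s[2]+s[:2]@s[:2]))
C=I+s[0]*X+s[1]*y
for (u,v),h in(((402,263),.012),((401,262),.012),((376,258),.012),((412,240),.012),((390,287),.012),((427,275),.012)):
    P=cast(u,v,C+h*z,z)-C-h*z; print("pin",P@X,P@y,"r",np.hypot(P@X,P@y),"th",np.degrees(np.arctan2(-P@X,P@y)))
tz=Rc[:,2];ft=p0+.0832*tz
for u,v in((333,360),(437,345)): print("notch",Rc.T@(cast(u,v,ft,tz)-p0))
# spigot, flange centre in tool
print("flange centre in tool",Rc.T@(C-p0), "tool axis z in inlet",tz@X,tz@y)
E
```

```text
flange centre X,y [ 0.0023 -0.0013] r 0.02707570148270699
pin 0.005195914772067622 0.017002432306334185 r 0.01777864546724713 th -16.993064330741674
pin 0.005122470168061419 0.01728204146998221 r 0.018025222827828345 th -16.51004618022498
pin 0.001135655866606721 0.020510575425103764 r 0.020541991590793448 th -3.169190249563487
pin 0.009303320221515308 0.02011307783571754 r 0.022160497899859737 th -24.822938972867963
pin 0.0006071105555927046 0.013897965992045295 r 0.013911220001953805 th -2.5012848560543097
pin 0.008372934226017719 0.012336723789378114 r 0.014909754572380687 th -34.16473760735113
notch [ 0.0181 -0.0121  0.0832]
notch [0.0205 0.0035 0.0832]
flange centre in tool [0.0003 0.0019 0.1785] tool axis z in inlet -0.003788717288183574 0.0013502693862252853
```

Request:
{"method": "carry_out", "body": {"motion": [{"xyz": [0.0, 0.0012, 0.02], "angular": [-0.2, 0, -4.5]}, {"xyz": [0.0, 0.0012, 0.04], "angular": [-0.2, 0, -4.5]}, {"xyz": [0.0, 0.0012, 0.05], "angular": [-0.2, 0, -4.5]}, {"xyz": [0.0, 0.0012, 0.054], "angular": [-0.2, 0, -4.5]}, {"xyz": [0.0, 0.0012, 0.058], "angular": [-0.2, 0, -4.5]}, {"xyz": [0.0, 0.0012, 0.062], "angular": [-0.2, 0, -4.5]}, {"xyz": [0.0, 0.0012, 0.065], "angular": [-0.2, 0, -4.5]}, {"xyz": [0.0, 0.0012, 0.065], "angular": [-0.2, 0, -4.5]}]}}

```text
clock: 7.25
position: [0.5863, 0.1428, 0.19]
ee_rot: [0.855, 0.454, 0.202, 0.149]
ft_force: [0.3, -0.6, -1.7]
grip_width: 0.466
grasp_force: 61.6
```

```bash
cat > s.py <<'E'
from h import *
o=get_obs();Rc=Ro.from_quat(o["ee_rot"]).as_matrix();p=o["position"];I,X,y,z=frame();I=I+.0023*X-.0013*y
d=p+.0832*Rc[:,2]-I
print("t",o["clock"],"foot in inlet X,y,z mm",1e3*np.array([d@X,d@y,d@z]),"tool force",Rc.T@o["ft_force"],"tool mom",Rc.T@o["torque"],"grip",o["grip_width"],"tilt",Rc[:,2]@X,Rc[:,2]@y,"q7",o["joint_pos"][6])
E
python3 s.py; python3 - <<'E'
from h import *
W=camera("wrist");i=W["img"][:,:,::-1]
cv2.imwrite("pics/w6.png",cv2.convertScaleAbs(crop(i,270,120,100,75,8),alpha=1.0))
E
```

```text
t 7.25 foot in inlet X,y,z mm [-0.3545  0.3182 30.1014] tool force [-0.6863 -0.2324  1.6571] tool mom [ 0.6376 -0.2627 -0.0188] grip 0.4655755335902789 tilt 0.001082196468710322 -0.00017325487108606495 q7 -1.4190829054232368
```

View pics/w6.png

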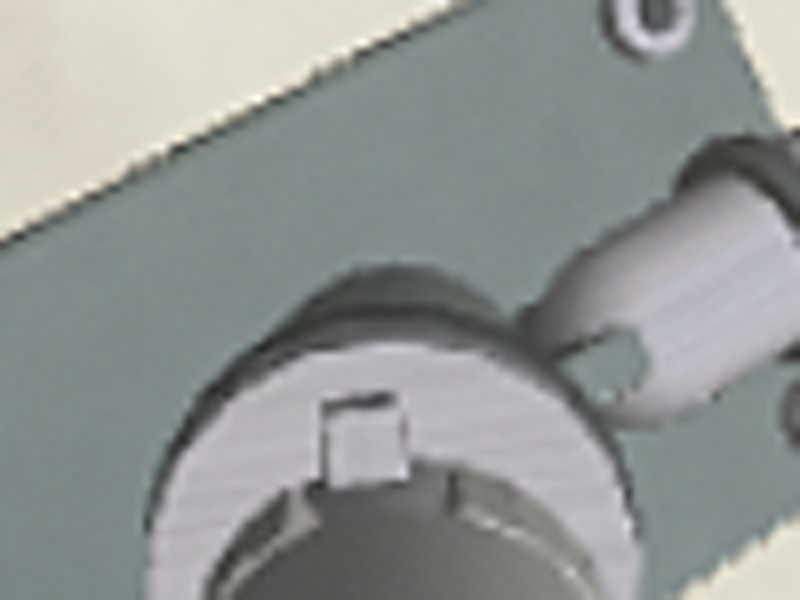

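The tube is on the spigot (foot at 30 mm) with no force. In the picture the pin (crop 328–408, y≈440) lies between the notch edges (about 312 and 450), so they look close to aligned. I'll advance gently past 12 mm.

Request:
{"method": "carry_out", "body": {"motion": [{"xyz": [0, 0, 0.006], "angular": [0, 0, 0]}, {"xyz": [0, 0, 0.012], "angular": [0, 0, 0]}, {"xyz": [0, 0, 0.015], "angular": [0, 0, 0]}, {"xyz": [0, 0, 0.017], "angular": [0, 0, 0]}, {"xyz": [0, 0, 0.019], "angular": [0, 0, 0]}, {"xyz": [0, 0, 0.02], "angular": [0, 0, 0]}, {"xyz": [0, 0, 0.02], "angular": [0, 0, 0]}]}}

```text
clock: 8.0
position: [0.5958, 0.1416, 0.1724]
ee_rot: [0.855, 0.454, 0.202, 0.149]
ft_force: [0.1, 1.6, -1.5]
grip_width: 0.469
grasp_force: 61.6
```

```bash
python3 s.py
```

```text
t 8.0 foot in inlet X,y,z mm [-0.5254  0.5474 10.1158] tool force [ 1.097  -1.4426  1.2235] tool mom [ 0.6474 -0.287  -0.0355] grip 0.46888823302036625 tilt 0.0008985358101911683 9.024544301619843e-05 q7 -1.4751235898867696
```

Request:
{"method": "carry_out", "body": {"motion": [{"xyz": [0, 0, 0.0015], "angular": [0, 0, 0]}, {"xyz": [0, 0, 0.003], "angular": [0, 0, 0]}, {"xyz": [0, 0, 0.004], "angular": [0, 0, 0]}, {"xyz": [0, 0, 0.005], "angular": [0, 0, 0]}, {"xyz": [0, 0, 0.005], "angular": [0, 0, 0]}]}}

```text
clock: 8.5
position: [0.5982, 0.1413, 0.1679]
ee_rot: [0.855, 0.454, 0.202, 0.149]
ft_force: [-0.2, 0.6, -1.7]
grip_width: 0.468
grasp_force: 61.6
```

```bash
python3 s.py
```

```text
t 8.5 foot in inlet X,y,z mm [-0.5762  0.5539  5.0427] tool force [ 0.0649 -1.2233  1.3355] tool mom [ 0.6941 -0.3651  0.0181] grip 0.4675551519265301 tilt 0.0008259389045028387 0.00012417318302632426 q7 -1.4882829098692918
```

Still free, so the pins are very probably in the notches. I'll continue gently to contact.

Request:
{"method": "carry_out", "body": {"motion": [{"xyz": [0, 0, 0.001], "angular": [0, 0, 0]}, {"xyz": [0, 0, 0.002], "angular": [0, 0, 0]}, {"xyz": [0, 0, 0.003], "angular": [0, 0, 0]}, {"xyz": [0, 0, 0.004], "angular": [0, 0, 0]}, {"xyz": [0, 0, 0.0045], "angular": [0, 0, 0]}, {"xyz": [0, 0, 0.0045], "angular": [0, 0, 0]}]}}

```text
clock: 9.1
position: [0.6003, 0.1409, 0.1641]
ee_rot: [0.855, 0.454, 0.202, 0.149]
ft_force: [0.0, -0.9, -1.7]
grip_width: 0.465
grasp_force: 61.6
```

```bash
python3 s.py
```

```text
t 9.1 foot in inlet X,y,z mm [-0.5296  0.5313  0.5997] tool force [-1.0789 -0.2458  1.5844] tool mom [ 0.6867 -0.3882 -0.0222] grip 0.4649499156004374 tilt 0.0008764435918748399 7.252888518441652e-05 q7 -1.499762555034968
```

Request:
{"method": "carry_out", "body": {"motion": [{"xyz": [0, 0, 0.0007], "angular": [0, 0, 0]}, {"xyz": [0, 0, 0.0014], "angular": [0, 0, 0]}, {"xyz": [0, 0, 0.002], "angular": [0, 0, 0]}, {"xyz": [0, 0, 0.0025], "angular": [0, 0, 0]}, {"xyz": [0, 0, 0.0025], "angular": [0, 0, 0]}]}}

```text
clock: 9.6
position: [0.6011, 0.1417, 0.1637]
ee_rot: [0.854, 0.455, 0.202, 0.15]
ft_force: [-25.2, -2.7, 25.3]
grip_width: 0.465
grasp_force: 65.3
```

```bash
python3 s.py
```

```text
t 9.6 foot in inlet X,y,z mm [-0.0302  1.3446 -0.0218] tool force [ -9.7232  -5.4572 -34.0339] tool mom [ 1.9115 -2.5393 -0.0847] grip 0.4646888294866025 tilt 0.0023207448903668723 -0.0011775007591352084 q7 -1.5060817561927176
```

It is in contact at nominal zero. I'll ease the load and check with a picture.

Request:
{"method": "carry_out", "body": {"motion": [{"xyz": [0, 0, -0.0015], "angular": [0, 0, 0]}, {"xyz": [0, 0, -0.0015], "angular": [0, 0, 0]}]}}

```text
clock: 9.8
position: [0.6007, 0.1413, 0.1638]
ee_rot: [0.855, 0.455, 0.202, 0.149]
ft_force: [-8.0, -0.2, 7.0]
grip_width: 0.471
grasp_force: 62.5
```

```bash
python3 s.py; python3 - <<'E'
from h import *
W=camera("wrist");S=camera("scene")
a=crop(W["img"],270,120,100,75,5);b=crop(S["img"],250,90,80,75,5)
cv2.imwrite("pics/w7.png",np.hstack([a,b[:,:300]])[:,:,::-1])
E
```

```text
t 9.8 foot in inlet X,y,z mm [-0.3156  0.9574  0.2271] tool force [-2.7515 -2.5962 -9.9312] tool mom [ 1.1493 -1.0225 -0.0006] grip 0.47079401406047605 tilt 0.0016175467483593119 0.00011722911631597542 q7 -1.502201016474266
```

View pics/w7.png

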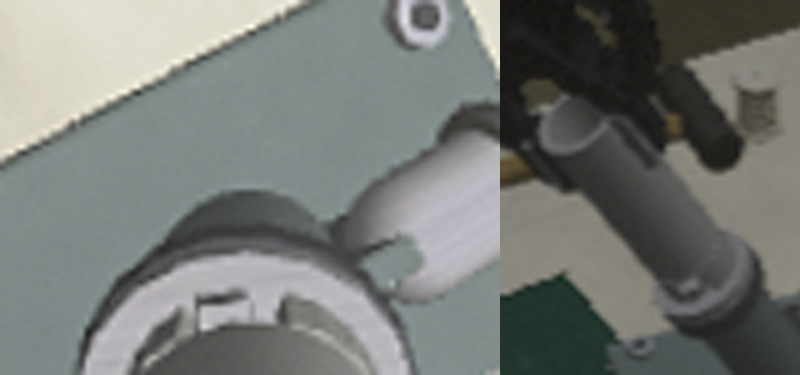

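The pin (crop x 195–252) is inside the notch (183–285), and in the scene view the foot rests on the flange. I'll release and retreat.

Request:
{"method": "carry_out", "body": {"motion": [{"xyz": [0, 0, 0], "angular": [0, 0, 0]}, {"xyz": [0, 0, 0], "angular": [0, 0, 0]}, {"xyz": [0, 0, 0], "angular": [0, 0, 0]}, {"xyz": [0, 0, 0], "angular": [0, 0, 0]}, {"xyz": [0, 0, 0], "angular": [0, 0, 0]}, {"xyz": [0, 0, 0], "angular": [0, 0, 0]}], "hand": 1}}

```text
clock: 10.5
position: [0.6008, 0.1409, 0.1633]
ee_rot: [0.855, 0.454, 0.202, 0.149]
ft_force: [0.0, 0.5, -0.8]
grip_width: 0.997
grasp_force: 0.0
```

Request:
{"method": "carry_out", "body": {"motion": [{"xyz": [0, 0, -0.02], "angular": [0, 0, 0]}, {"xyz": [0, 0, -0.05], "angular": [0, 0, 0]}, {"xyz": [0, 0, -0.08], "angular": [0, 0, 0]}, {"xyz": [0, 0, -0.1], "angular": [0, 0, 0]}, {"xyz": [0, 0, -0.1], "angular": [0, 0, 0]}, {"xyz": [0, 0, -0.1], "angular": [0, 0, 0]}]}}

```text
clock: 11.1
position: [0.5529, 0.1476, 0.2508]
ee_rot: [0.855, 0.454, 0.202, 0.15]
ft_force: [-1.1, -0.5, -0.1]
grip_width: 1.002
grasp_force: 0.0
```

```bash
python3 s.py; python3 - <<'E'
from h import *
W=camera("wrist");S=camera("scene");I,X,y,z=frame()
print("rim px expected",proj(W,I+.0023*X-.0013*y+.12*z),proj(S,I+.12*z))
cv2.imwrite("pics/w8.png",np.hstack([crop(W["img"],240,130,160,200,2.5),crop(S["img"],240,80,80,100,5)])[:,:,::-1])
E
```

```text
t 11.1 foot in inlet X,y,z mm [-0.2869  0.0876 99.6185] tool force [-0.9616 -0.5053 -0.4248] tool mom [ 0.539 -0.209 -0.043] grip 1.0023282654107348 tilt 0.002029901740016448 -0.0009098153859517104 q7 -1.2046569767701705
rim px expected [321.2859 213.1979] [263.9301 113.7233]
```

View pics/w8.png

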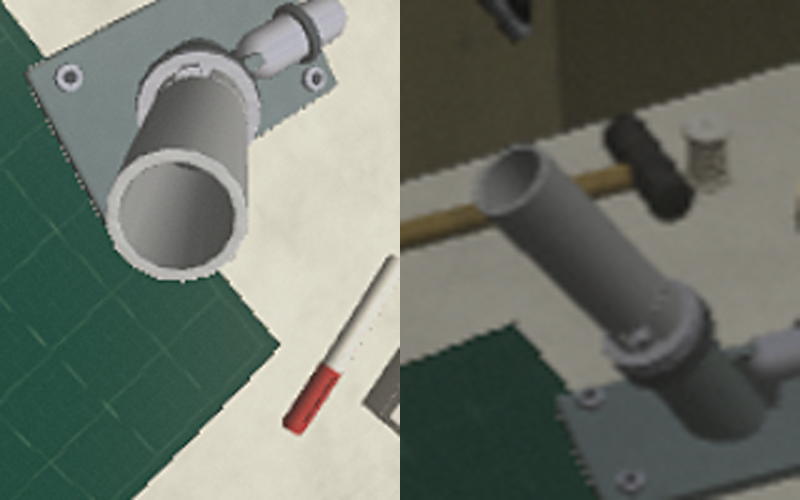

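The tube is seated on the flange with the pin in its notch. It leans only about 2–3° within its clearance, and the gripper is clear.

```bash
python3 -c "
from workcell import *
print(hand_in())"
```

```text
the job is handed in; nothing more can be done
None
```

I pushed the wide tube fully home on the spigot with its pins in the notches and released it there, then handed the job in at about 11 s; the slim tube was not approached, and no verdict was returned.

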